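Lock the ring clamp with a slotted screw

ROBOT

A 6-joint arm with a two-finger parallel gripper is mounted at the origin on the work surface. World frame = base frame: x ahead of the robot, y to its left, z up, the work surface at z = 0. Lengths are in m, angles in rad, forces in N, time in s.
With the tool pointing down it reaches from about 0.375 to 0.975 m from the base axis. Payload 3.8 kg.
Tool frame: the origin (TCP) lies between the finger pads; the fingertips stand 14 mm ahead of it and the grasp point (between the pads) lies 5 mm behind it; z points along the fingers, y is the direction in which the jaws open and shut (so a half turn about z gives the same grasp; the last joint's range is limited). The gripper opens to 88 mm and grips with 3 to 60 N. Pads are 18 mm wide; open, the fingers measure 123 mm over their backs; the gripper's body (75 mm by 187 mm) begins 45 mm behind the grasp point.
Start: joints at [1.141, 0.264, 1.604, -0, 1.274, -0.037], TCP at [0.258, 0.624, 0.253] pointing down, gripper open.
Joint ranges: [-2.63, 2.63], [-0.94, 2.18], [0.31, 2.57], [-1.31, 4.45], [0, 2.66], [-2.55, 2.55]. Speed limits (rad/s): [2.57, 2.57, 3.14, 3.14, 3.14, 3.14].

INTERFACE

Orientations are given as a rotation vector (axis times angle).
In Python, from station import env, imaging, ticket, search_frame gives the robot as it stands. The module is installed in compiled form; this text tells all that it offers.
- The arm moves only by the tool send_rows, never from a script. Its argument "increments" is a list of rows, each an object of numbers: "x", "y", "z": the shift along the tool's x, y, z in m; "ax", "ay", "az": the turn, a rotation vector about the tool's x, y, z in degrees; "fingers": the closure in counts, from 0 (fully open) to 255 (shut). A call has 1 to 10 rows; each row is the pose to reach, as a shift and turn from the pose measured when the call began, along the tool's axes at that moment; what a row does not reach only later rows make up. A row lasts 1/8 s, in which the tool goes at most 62.5 mm and 10.7 degrees, less where a joint would pass 70% of its speed; a pose out of reach is approached as far as the arm can. A call with a gripper value outside its range is refused whole. The fingers move at their own pace and stop on an object; the grip force is fixed at half the most. Time passes only in rows, so rows that repeat a pose let the fingers close. It gives the time, the measured TCP pose, the force and the opening at its end, in the units of the state.
- env.get_state(): the state, without advancing time (a new reading comes with each control period).
- imaging.camera(name): name is "scene" or "top"; returns a dict with "color" (384x512x3 uint8, red, green, blue), "vertical_fov" (degrees; the focal length in pixels is half the picture's height over the tangent of half this angle, whatever the lens; pixels are square), "cx", "cy" (the principal point, pixels), "R" (3x3) and "t" (3): a world point X has camera coordinates R X + t. Camera axes: x right, y down, z forward; pixel columns grow to the right and rows downward; lengths in m; the calibration is good to about 2 mm. A picture is of the moment at which its call begins. There is no depth.
- ticket.finish_job(): hands the job in, once; it reports no verdict.
Trained networks look in a picture, given as the dict that the camera call returned (one of the last four; its "shot" number tells which), for a name from the list of things; names that differ only in an ending like _2 or _b are one class to them, and where a whole thing is asked for, a point or a joint stands for the part that bears it (a point fixed in the world has none). Each returns a list of dicts, best first, with "p" (0 to 1); they miss things now and then, are a little off and sometimes report something else, mostly with a low value. They report only what shows in the picture. A call takes as long as a camera call. They do not tell look-alikes from the thing itself.
- search_frame(picture, target): "position" ([x, y, z] in m, in world coordinates, good to about 4 mm: the middle of the surface that is visible of it).
The state is a dict: "time": time; "joints": joint angles; "joint_velocities": joint speeds; "joint_efforts": joint torques, N m; "ee_pos": TCP position; "tool_rot": TCP orientation; "wrist_force": force on the tool from outside, world axes, zero at the start; "torque": the same for the moment, N m; "grip_width": opening from 0.0 (shut) to 1.0 (fully open).
Only numpy, scipy, OpenCV 4.12 (cv2) and the standard library are available. Lean on these libraries where they do the work, as an engineer would, in place of code of your own. Each camera call takes 0.05 s, during which the arm holds its last target. There are 200 camera calls.

TASK

Take the flat screwdriver out of its wooden stand and set its blade lightly on the brass slotted screw of the grey ring clamp; rotate it gently until the blade drops into the slot, then turn the screw clockwise up to its stop so that the ring is clamped. Do not lean on the screw or wrench it against the stop; put the screwdriver back upright in its stand, keep the fingers off the clamp, and leave the jar, the loose brass ring and the hammer where they are.

Things in the scene. Friction and masses are not known exactly. Their poses are not given: they have to be found in the camera images.
- driver: Flat screwdriver, 118 mm long, 0.1 to 0.2 kg, standing blade down in the stand. Origin at the middle of the blade's tip, z up towards the handle. Blade 18 mm wide along its x, 2.5 mm thick along its y, 10 mm long (the same after half a turn); then a round shaft of 10 mm diameter; a brass flange, 38 mm diameter, from z = 62 to 66 mm; then the red handle up to 118 mm.
- driver_tip (a point): The middle of the blade's lower edge (the driver's origin).
- driver_grip (a point): Point on the driver's axis in the flat-sided red handle, 92 mm above the tip. The handle is 32 mm along the driver's x and 20 mm along its y: take it here from above across the 20 mm (fingers closing along y), with 60 N or more so that it does not slip or turn in the grip.
- stand: Fixed wooden block 70 x 70 x 70 mm; one upright round hole of 25 mm diameter in the middle of its top, 66 mm deep, with a 3 mm chamfer. Origin at the centre of the underside, z up. The driver hangs in it by its flange, which rests on the block's top (tip then 8 mm above the table); any yaw will do.
- clamp: Fixed grey ring clamp, base 150 mm along x, 80 mm along y, 30 mm high; origin at the centre of its underside. The screw stands upright at x = -40 mm, y = 0; at the +x end are two steel jaws up to 60 mm high with a brass ring blank between them. One jaw is driven by the screw.
- screw_top (a point): Centre of the top face of the brass screw head, 42 mm above the table; head 31 mm across, with one straight slot through its middle right across it: 5 mm wide, 8 mm deep, flat dark floor. The head lies inside a dark steel collar, 46 mm outside and 32 mm inside diameter, that stands 4 mm above it. The point's axes are the clamp's, NOT the slot's.
- lock_screw (a joint): How far the screw is turned clockwise seen from above, rad: 0 loose (start), 0.9 at its stop. It says nothing of the slot's direction, which at 0 lies anywhere from 0.2 to 1.6 rad anticlockwise of the clamp's x axis: look or feel for it. The screw stays where it is left; turning takes about 0.07 N m, and a blade that rubs on its face with up to 5 N does not turn it.
- jar: Amber glass jar with a steel cap, 44 mm across, 50 mm high; origin at the centre of its underside.
- bezel: Loose brass ring, 40 mm across, 18 mm high; origin at the centre of its underside.
- hammer: Small hammer 200 mm long lying on the bench, wooden handle; origin under its middle, x along the handle to the head.
There are look-alikes about, which are no part of the job. Leave any purple look-alike of the driver alone. There is more than one size of the clamp; the one meant has the size given above.

How it is judged:
By the outcome, as a careful person would: the job done as asked, in the order asked, and still so for the second after the job is handed in, with the robot touching nothing.
It also fails if it takes over 72 s, if anything falls off the work surface, if the arm or the gripper's body presses on something with over 40 N, if the wrist force passes 120 N, or if a joint passes its speed limit or range.

## Working session

There is one attempt and no reset: what is moved stays moved. The work goes in short steps, Python scripts to look and compute and a tool call to move; the robot and the scene stay as the last step left them, time stands still between calls to the robot, and variables do not carry over. Pictures are saved under pics/ and viewed, about 8 in all and at most 12, crops included, and the job is handed in when it is done.

Besides the shell and the picture viewer there is one more tool, called after "Request:" by a JSON object that holds its "fn" and its "kwargs", one argument or row to a line. send_rows: Moves the arm, as the interface text tells. Its arguments: {"type":"object","properties":{"increments":{"type":"array"}},"required":["increments"]}

```bash
mkdir -p pics
cat > h.py <<'E'
import numpy as np, cv2
from station import env, imaging, ticket, search_frame
def cam(n):
    return imaging.camera(n)
def K(p):
    f=p["color"].shape[0]/2/np.tan(np.radians(p["vertical_fov"])/2); return f
def proj(p,X):
    c=np.asarray(p["R"])@np.asarray(X,float)+np.asarray(p["t"]); f=K(p)
    return np.array([p["cx"]+f*c[0]/c[2], p["cy"]+f*c[1]/c[2]])
def unproj(p,u,v,z):
    R=np.asarray(p["R"]);t=np.asarray(p["t"]);f=K(p)
    d=R.T@np.array([(u-p["cx"])/f,(v-p["cy"])/f,1]); o=-R.T@t
    return o+d*(z-o[2])/d[2]
def save(img,name,s=1):
    cv2.imwrite("pics/"+name,cv2.cvtColor(cv2.resize(img,None,fx=s,fy=s,interpolation=cv2.INTER_CUBIC),cv2.COLOR_RGB2BGR))
E
python3 - <<'E'
from h import *
np.set_printoptions(precision=4,suppress=True)
s=env.get_state();print({k:np.round(v,3) for k,v in s.items()})
for n in("top","scene"):
    p=cam(n);save(p["color"],n+"0.png",1.5)
    print(n,K(p),p["cx"],p["cy"],-np.array(p["R"]).T@p["t"])
    for t in("driver","stand","clamp","screw_top","jar","bezel","hammer"):
        for d in search_frame(p,t)[:4]: print(t,np.round(d["position"],3),round(d["p"],2),proj(p,d["position"]).round())
E
```

```text
{'time': np.float64(0.0), 'joints': array([ 1.141,  0.265,  1.605, -0.   ,  1.274, -0.037]), 'joint_velocities': array([ 0.   ,  0.001,  0.001, -0.   , -0.   ,  0.001]), 'joint_efforts': array([ -0.002, -50.212, -35.686,   0.072,   0.029,  -0.   ]), 'ee_pos': array([0.258, 0.623, 0.251]), 'tool_rot': array([-0.613, -3.081,  0.003]), 'wrist_force': array([ 0.004, -0.815, -0.074]), 'torque': array([ 0.04 , -0.009, -0.035]), 'grip_width': np.float64(1.001)}
top 347.2931409258735 252.54077457359804 195.65070211709605 [ 0.4385 -0.0287  0.9427]
driver [0.588 0.103 0.114] 0.79 [186. 187.]
driver [0.509 0.221 0.109] 0.71 [136. 221.]
driver [0.504 0.133 0.126] 0.62 [172. 222.]
stand [0.497 0.124 0.071] 0.7 [180. 227.]
stand [ 0.393 -0.014  0.052] 0.34 [235. 268.]
clamp [ 0.803 -0.147  0.026] 0.75 [284. 117.]
clamp [ 0.575 -0.169  0.031] 0.62 [294. 198.]
screw_top [ 0.367 -0.308  0.041] 0.95 [351. 277.]
screw_top [ 0.583 -0.166  0.03 ] 0.73 [293. 195.]
screw_top [ 0.801 -0.144  0.023] 0.67 [282. 118.]
jar [ 0.393 -0.013  0.05 ] 0.63 [235. 268.]
hammer [0.772 0.03  0.019] 0.88 [220. 128.]
scene 405.9982364577517 253.5828618615562 193.23121293924206 [1.0834 0.1262 0.8292]
driver [0.593 0.108 0.092] 0.94 [324. 206.]
driver [0.516 0.223 0.09 ] 0.74 [383. 192.]
driver [0.518 0.14  0.105] 0.66 [346. 179.]
driver [ 0.598 -0.161  0.032] 0.21 [210. 192.]
stand [0.529 0.141 0.069] 0.89 [343. 192.]
stand [0.679 0.007 0.014] 0.65 [267. 244.]
stand [0.789 0.028 0.023] 0.63 [260. 290.]
clamp [ 0.823 -0.138  0.02 ] 0.86 [180. 282.]
clamp [ 0.405 -0.302  0.042] 0.74 [188. 120.]
clamp [ 0.598 -0.168  0.033] 0.65 [207. 191.]
screw_top [ 0.402 -0.297  0.046] 0.9 [190. 119.]
screw_top [ 0.599 -0.161  0.034] 0.85 [210. 192.]
screw_top [ 0.824 -0.136  0.018] 0.82 [181. 282.]
jar [ 0.407 -0.005  0.043] 0.83 [294. 146.]
bezel [0.678 0.012 0.017] 0.45 [268. 243.]
hammer [0.79  0.025 0.018] 0.91 [259. 291.]
```

View pics/top0.png

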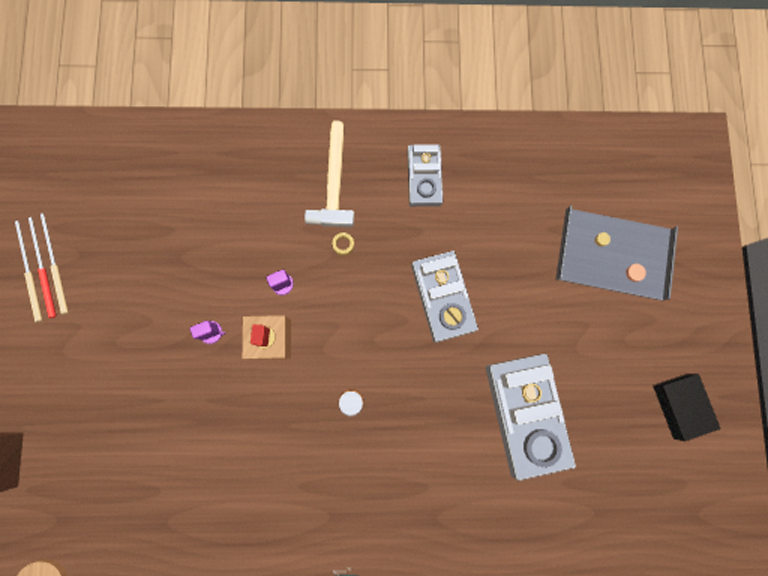

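View pics/scene0.png

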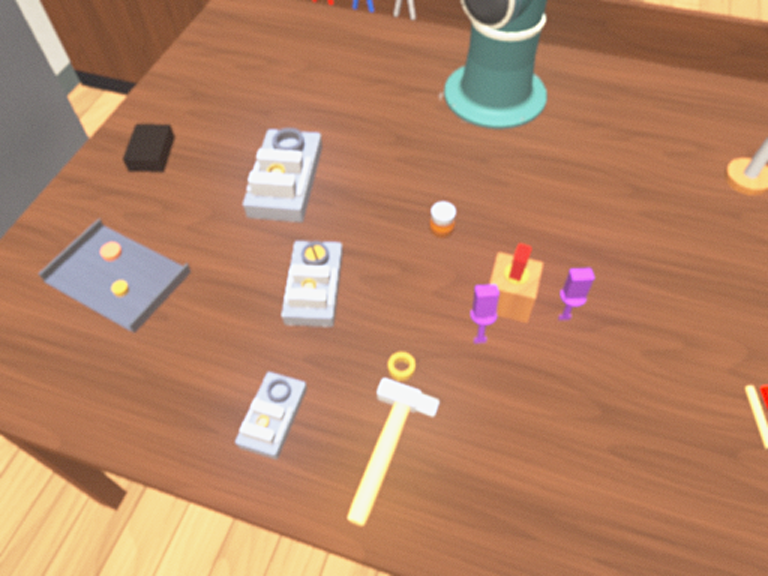

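Top picture (1.5x pixels): three candidates for the driver. The purple ones at (280,282) and (207,331) are look-alikes; the red one in the wooden stand at (262,337) is mine. Three clamps: small (425,175), medium (445,295), large (530,415). The medium one is about 150 mm long and has the brass slotted screw at (452,317). The red item at (47,292) is a lying tool. I'll check with one close crop.

Run:
```python
from h import *
np.set_printoptions(precision=4,suppress=True)
P=[cam("top") for _ in range(4)]
p=P[0]; im=np.mean([q["color"].astype(float) for q in P],0).astype(np.uint8)
S=cam("scene"); np.save("pics/top.npy",im)
a=im[200:250,155:200]; b=im[160:232,268:325]
f=lambda c,w,h:cv2.resize(c,(w,h),interpolation=cv2.INTER_CUBIC)
c=S["color"][150:225,300:400]
d=S["color"][150:225,180:240]
row1=np.hstack([f(a,270,300),f(b,237,300)]); row2=np.hstack([f(c,400,300),f(d,240,300)])
W=640; row1=np.pad(row1,((0,0),(0,W-row1.shape[1]),(0,0)))
save(np.vstack([row1,row2]),"crop1.png")
hsv=cv2.cvtColor(im,cv2.COLOR_RGB2HSV)
def blob(mask,box):
    m=np.zeros(mask.shape,np.uint8);x0,y0,x1,y1=box;m[y0:y1,x0:x1]=mask[y0:y1,x0:x1]
    n,l,st,ce=cv2.connectedComponentsWithStats(m); i=1+np.argmax(st[1:,4]); m=(l==i).astype(np.uint8)
    cn=max(cv2.findContours(m,0,1)[0],key=cv2.contourArea); return ce[i],st[i,4],cv2.minAreaRect(cn),m
H,Sa,V=[hsv[...,i].astype(int) for i in range(3)]
red=((H<6)|(H>172))&(Sa>150)&(V>90)
print("red",blob(red,(155,200,200,250))[:3])
brass=(H>14)&(H<32)&(Sa>90)&(V>60)
r=blob(brass,(285,195,318,228)); print("brass",r[:3], unproj(p,*r[0],.042))
# stand top: bright wood
w=(V>150)&(((H>8)&(H<30)))|red
r=blob(w,(155,205,200,245)); print("stand",r[:3]); print([unproj(p,*q,.07).round(4) for q in cv2.boxPoints(r[2])],unproj(p,*r[2][0],.07))
# clamp grey
g=(Sa<60)&(V>90)
r=blob(g,(265,160,325,232)); print("clamp",r[:3]); bx=cv2.boxPoints(r[2]);print([unproj(p,*q,.03).round(4) for q in bx])
```

```text
red (array([172.6467, 223.32  ]), np.int32(150), ((172.89187622070312, 223.14866638183594), (11.672327995300293, 13.1519193649292), 9.462322235107422))
brass (array([301.6701, 210.2887]), np.int32(97), ((301.60003662109375, 210.2000274658203), (10.733125686645508, 10.733126640319824), 63.43495178222656)) [ 0.5398 -0.1867  0.042 ]
stand (array([175.1587, 224.2735]), np.int32(819), ((175.0, 224.5), (29.0, 28.0), 90.0))
[array([0.5387, 0.1726, 0.07  ]), array([0.5385, 0.1028, 0.07  ]), array([0.4661, 0.1013, 0.07  ]), array([0.4665, 0.1702, 0.07  ])] [0.5022 0.1368 0.07  ]
clamp (array([295.6084, 196.7696]), np.int32(1532), ((295.8503112792969, 197.1910858154297), (56.48969650268555, 30.868995666503906), 73.61045837402344))
[array([ 0.6385, -0.1143,  0.03  ]), array([ 0.6625, -0.1952,  0.03  ]), array([ 0.5153, -0.2332,  0.03  ]), array([ 0.4927, -0.154 ,  0.03  ])]
```

View pics/crop1.png

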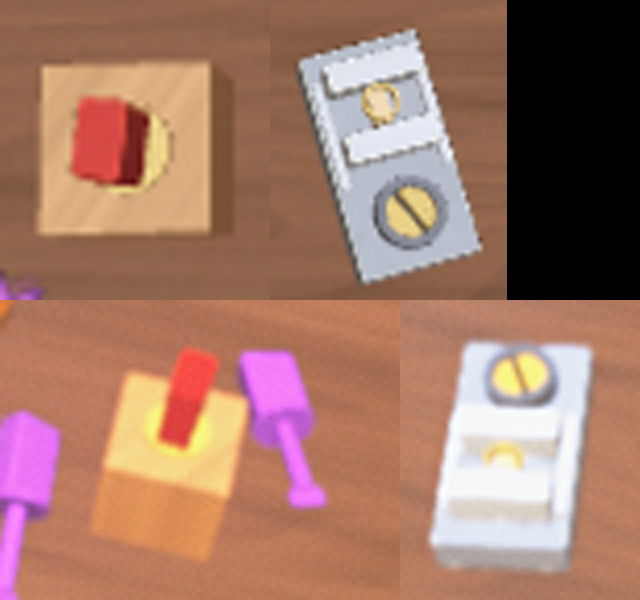

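Crop shows the red flat-sided handle in the stand, with its 32 mm side roughly along world x. The medium clamp's brass screw has a slot running down-right in the top view, at about 43° in world. Now precise numbers.

```bash
cat >> h.py <<'E'
from scipy.spatial.transform import Rotation as Ro
def plan(pos,yaw,s=None):
    """tool-frame shift (m) and turn (deg) to TCP pos, tool y at world angle yaw(deg), pointing straight down"""
    s=s or env.get_state(); R0=Ro.from_rotvec(s["tool_rot"]); y=np.radians(yaw)
    ty=np.array([np.cos(y),np.sin(y),0]);tz=np.array([0,0,-1.]);tx=np.cross(ty,tz)
    d=R0.inv().apply(np.array(pos)-s["ee_pos"]); r=(R0.inv()*Ro.from_matrix(np.c_[tx,ty,tz])).as_rotvec(degrees=True)
    return d.round(4),r.round(2)
def show():
    s=env.get_state();M=Ro.from_rotvec(s["tool_rot"]).as_matrix()
    print("t",round(float(s["time"]),2),"pos",np.round(s["ee_pos"],4),"yaw_y",round(float(np.degrees(np.arctan2(M[1,1],M[0,1]))),2),"z",M[:,2].round(3),"F",np.round(s["wrist_force"],1),"T",np.round(s["torque"],2),"w",round(float(s["grip_width"])*88,1),"j",np.round(s["joints"],2))
E
python3 - <<'E'
from h import *
np.set_printoptions(precision=4,suppress=True)
im=np.load("pics/top.npy");p=cam("top");S=[cam("scene") for _ in range(4)];q=S[0];si=np.mean([x["color"].astype(float) for x in S],0)
hsv=cv2.cvtColor(im,cv2.COLOR_RGB2HSV)
H,Sa,V=[hsv[...,i].astype(int) for i in range(3)]
red=((H<6)|(H>172))&(Sa>130)
vals=V[200:250,155:200][red[200:250,155:200]];print(np.percentile(vals,[10,25,50,75,90]))
t,_=cv2.threshold(vals.astype(np.uint8),0,255,cv2.THRESH_OTSU);print(t)
m=np.zeros_like(red);m[200:250,155:200]=(red&(V>t))[200:250,155:200]
v,u=np.nonzero(m);W=np.array([unproj(p,a,b,.126) for a,b in zip(u,v)])
c=W[:,:2].mean(0);w,e=np.linalg.eigh(np.cov((W[:,:2]-c).T));print("handle top",c,"sides",np.sqrt(12*w),"yaw",np.degrees(np.arctan2(e[1,1],e[0,1])))
# brass disc fit and slot in top and scene
for name,pp,I,box in(("top",p,im.astype(float),(292,200,312,221)),("scene",q,si,None)):
    ctr=proj(pp,[.5398,-.1867,.042]).round().astype(int);print(name,ctr)
    r=13; G=I[ctr[1]-r:ctr[1]+r+1,ctr[0]-r:ctr[0]+r+1]
    # rectified metric patch at z=.042, 0.25mm/px, +-25mm
    xs=np.arange(-.025,.0251,.00025)
    mu=np.zeros((len(xs),len(xs),2),np.float32)
    for i,dx in enumerate(xs):
        for j,dy in enumerate(xs): mu[i,j]=proj(pp,[.5398+dx,-.1867+dy,.042])
    pat=cv2.remap(I.astype(np.float32),mu[...,0],mu[...,1],cv2.INTER_CUBIC)
    np.save("pics/pat_%s.npy"%name,pat)
    yel=pat[...,0]-pat[...,2]  # R-B
    best=None
    from scipy.optimize import minimize
    X,Y=np.meshgrid(xs,xs,indexing="ij")
    def cost(a,full=False):
        cx,cy,th,k=a
        rr=np.hypot(X-cx,Y-cy); d=-(X-cx)*np.sin(th)+(Y-cy)*np.cos(th)
        sg=lambda z:1/(1+np.exp(-z/.0007))
        mod=sg(.0155-rr)*(1-k*sg(.0025-abs(d)))
        A=np.c_[mod.ravel(),np.ones(mod.size)];wt=(rr<.023).ravel()
        co,*_=np.linalg.lstsq(A[wt],yel.ravel()[wt],rcond=None);return ((A@co-yel.ravel())[wt]**2).mean()
    rs=[minimize(cost,[x0,0,th,.7],method="Nelder-Mead",options=dict(initial_simplex=None,xatol=1e-5,fatol=1e-3)) for th in(.2,.75,1.3) for x0 in(.001,)]
    b=min(rs,key=lambda r:r.fun);print(name,"centre",.5398+b.x[0],-.1867+b.x[1],"slot deg",np.degrees(b.x[2]),b.x[3],b.fun)
print("stand scene check, corners",[proj(q,[.5022+a*.035,.1368+c*.035,.07]).round(1) for a,c in((1,1),(1,-1),(-1,-1),(-1,1))])
pats=np.hstack([cv2.flip(np.load("pics/pat_%s.npy"%n),-1) for n in("top","scene")]);save(np.clip(pats,0,255).astype(np.uint8),"slot.png",1.9)
E
```

```text
[116.  126.  213.  215.  216.1]
156.0
handle top [0.5021 0.1354] sides [0.0188 0.0306] yaw 175.68808405631395
top [302 210]
top centre 0.5395068127851536 -0.18610298058951635 slot deg 38.64654491545965 0.5579286889201389 67.7024017067393
scene [208 168]
scene centre 0.5378853947676981 -0.18479452169404195 slot deg 37.88005496527334 0.16362274942914795 277.3276994097701
stand scene check, corners [array([356.1, 198.7]), array([325.4, 190.8]), array([332. , 167.6]), array([361.7, 174.9])]
```

View pics/slot.png

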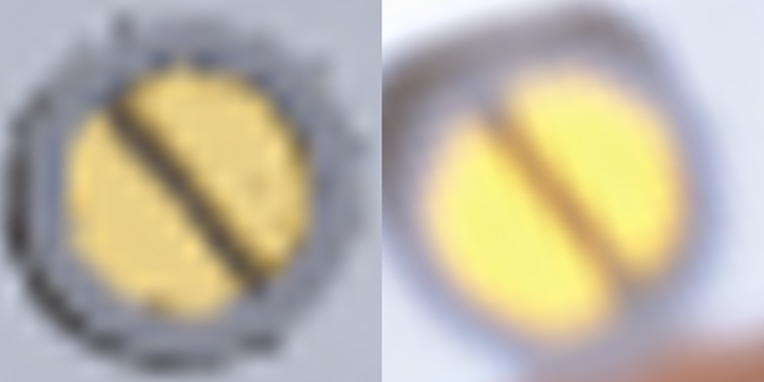

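```bash
python3 -c "
from h import *
show();print(plan([.502,.1357,.24],-94.3))"
```

```text
t 1.3 pos [0.2584 0.6236 0.2527] yaw_y 67.49 z [-0. -0. -1.] F [ 0.3  0.7 -0.3] T [-0.04 -0.01  0.01] w 88.0 j [ 1.14  0.26  1.6  -0.    1.27 -0.04]
(array([-0.4118, -0.3575,  0.0127]), array([  0.  ,   0.  , 161.79]))
```

Request:
{"fn": "send_rows", "kwargs": {
  "increments": [
    {"x": -0.041,"y": -0.036,"z": 0.001,"az": 10,"fingers": 116},
    {"x": -0.082,"y": -0.072,"z": 0.002,"az": 20,"fingers": 116},
    {"x": -0.124,"y": -0.107,"z": 0.004,"az": 30,"fingers": 116},
    {"x": -0.165,"y": -0.143,"z": 0.005,"az": 40,"fingers": 116},
    {"x": -0.206,"y": -0.179,"z": 0.006,"az": 50,"fingers": 116},
    {"x": -0.247,"y": -0.215,"z": 0.008,"az": 60,"fingers": 116},
    {"x": -0.288,"y": -0.25,"z": 0.009,"az": 70,"fingers": 116},
    {"x": -0.329,"y": -0.286,"z": 0.01,"az": 80,"fingers": 116},
    {"x": -0.371,"y": -0.322,"z": 0.012,"az": 90,"fingers": 116},
    {"x": -0.4118,"y": -0.3575,"z": 0.0127,"az": 100,"fingers": 116}
  ]
}}

```text
invalid input at $.increments[0]: expected keys x, y, z, ax, ay, az, fingers
```

```bash
python3 -c "
from h import *
show();print(plan([.502,.1357,.2],-94.3))"
```

```text
t 1.3 pos [0.2584 0.6236 0.2527] yaw_y 67.49 z [-0. -0. -1.] F [ 0.3  0.7 -0.3] T [-0.04 -0.01  0.01] w 88.0 j [ 1.14  0.26  1.6  -0.    1.27 -0.04]
(array([-0.4118, -0.3575,  0.0527]), array([  0.  ,   0.  , 161.79]))
```

Request:
{"fn": "send_rows", "kwargs": {
  "increments": [
    {"x": -0.041,"y": -0.036,"z": 0.001,"ax": 0,"ay": 0,"az": 10,"fingers": 116},
    {"x": -0.082,"y": -0.072,"z": 0.002,"ax": 0,"ay": 0,"az": 20,"fingers": 116},
    {"x": -0.124,"y": -0.107,"z": 0.004,"ax": 0,"ay": 0,"az": 30,"fingers": 116},
    {"x": -0.165,"y": -0.143,"z": 0.005,"ax": 0,"ay": 0,"az": 40,"fingers": 116},
    {"x": -0.206,"y": -0.179,"z": 0.006,"ax": 0,"ay": 0,"az": 50,"fingers": 116},
    {"x": -0.247,"y": -0.215,"z": 0.008,"ax": 0,"ay": 0,"az": 60,"fingers": 116},
    {"x": -0.288,"y": -0.25,"z": 0.009,"ax": 0,"ay": 0,"az": 70,"fingers": 116},
    {"x": -0.329,"y": -0.286,"z": 0.01,"ax": 0,"ay": 0,"az": 80,"fingers": 116},
    {"x": -0.371,"y": -0.322,"z": 0.012,"ax": 0,"ay": 0,"az": 90,"fingers": 116},
    {"x": -0.4118,"y": -0.3575,"z": 0.0127,"ax": 0,"ay": 0,"az": 100,"fingers": 116}
  ]
}}

```text
time: 2.55
ee_pos: [0.5026, 0.134, 0.2403]
tool_rot: [2.759, 1.503, 0.001]
wrist_force: [0.1, 0.3, 0.3]
grip_width: 0.543
```

```bash
python3 -c "
from h import *
show();print(plan([.502,.1357,.2],-94.3))"
```

```text
t 2.55 pos [0.5026 0.134  0.2403] yaw_y -32.84 z [ 0.001  0.    -1.   ] F [0.1 0.3 0.3] T [-0.05  0.09  0.03] w 47.8 j [ 0.21 -0.02  1.95  0.    1.22  0.79]
(array([ 0.0011, -0.0015,  0.0403]), array([ 1.000e-02, -5.000e-02,  6.146e+01]))
```

Request:
{"fn": "send_rows", "kwargs": {
  "increments": [
    {"x": 0.001,"y": -0.0015,"z": 0.01,"ax": 0,"ay": 0,"az": 10,"fingers": 116},
    {"x": 0.001,"y": -0.0015,"z": 0.02,"ax": 0,"ay": 0,"az": 20,"fingers": 116},
    {"x": 0.001,"y": -0.0015,"z": 0.03,"ax": 0,"ay": 0,"az": 30,"fingers": 116},
    {"x": 0.001,"y": -0.0015,"z": 0.04,"ax": 0,"ay": 0,"az": 40,"fingers": 116},
    {"x": 0.001,"y": -0.0015,"z": 0.04,"ax": 0,"ay": 0,"az": 50,"fingers": 116},
    {"x": 0.001,"y": -0.0015,"z": 0.04,"ax": 0,"ay": 0,"az": 61.5,"fingers": 116},
    {"x": 0.001,"y": -0.0015,"z": 0.04,"ax": 0,"ay": 0,"az": 61.5,"fingers": 116},
    {"x": 0.001,"y": -0.0015,"z": 0.04,"ax": 0,"ay": 0,"az": 61.5,"fingers": 116}
  ]
}}

```text
time: 3.55
ee_pos: [0.5019, 0.1357, 0.2004]
tool_rot: [-3.139, 0.114, -0.002]
wrist_force: [-1.0, 0.7, -0.1]
grip_width: 0.545
```

```bash
python3 -c "
from h import *
show();print(plan([.502,.1357,.095],-94.3))
q=cam('scene');save(q['color'][110:250,270:430],'pre.png',4)"
```

```text
t 3.55 pos [0.5019 0.1357 0.2004] yaw_y -94.17 z [ 0.001  0.    -1.   ] F [-1.   0.7 -0.1] T [-0.07  0.16  0.03] w 48.0 j [0.22 0.01 1.99 0.   1.14 1.86]
(array([-0.    ,  0.    ,  0.1054]), array([-0.02, -0.05,  0.13]))
```

View pics/pre.png

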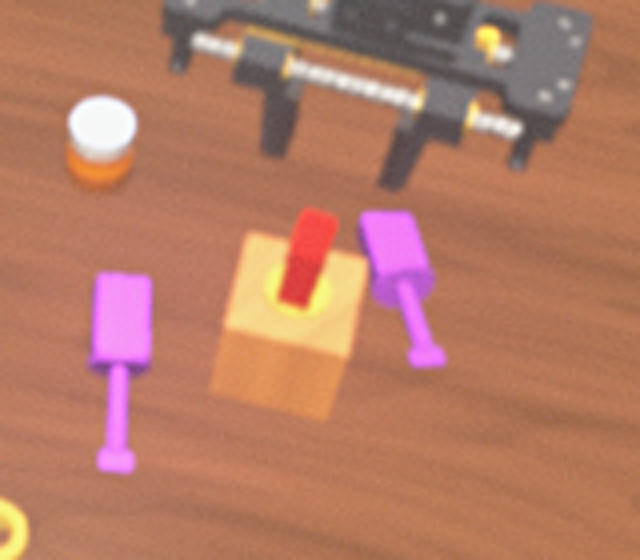

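Fingers straddle the red handle (310,260 in the crop), and the purple look-alikes at (395,250) and (120,320) are clear of them. Descending.

Request:
{"fn": "send_rows", "kwargs": {
  "increments": [
    {"x": 0,"y": 0,"z": 0.03,"ax": 0,"ay": 0,"az": 0,"fingers": 116},
    {"x": 0,"y": 0,"z": 0.06,"ax": 0,"ay": 0,"az": 0,"fingers": 116},
    {"x": 0,"y": 0,"z": 0.085,"ax": 0,"ay": 0,"az": 0,"fingers": 116},
    {"x": 0,"y": 0,"z": 0.1055,"ax": 0,"ay": 0,"az": 0,"fingers": 116},
    {"x": 0,"y": 0,"z": 0.1055,"ax": 0,"ay": 0,"az": 0,"fingers": 116},
    {"x": 0,"y": 0,"z": 0.1055,"ax": 0,"ay": 0,"az": 0,"fingers": 255},
    {"x": 0,"y": 0,"z": 0.1055,"ax": 0,"ay": 0,"az": 0,"fingers": 255},
    {"x": 0,"y": 0,"z": 0.1055,"ax": 0,"ay": 0,"az": 0,"fingers": 255},
    {"x": 0,"y": 0,"z": 0.1055,"ax": 0,"ay": 0,"az": 0,"fingers": 255},
    {"x": 0,"y": 0,"z": 0.1055,"ax": 0,"ay": 0,"az": 0,"fingers": 255}
  ]
}}

```text
time: 4.85
ee_pos: [0.5028, 0.1358, 0.0959]
tool_rot: [-3.139, 0.115, -0.004]
wrist_force: [-0.7, 0.0, 6.2]
grip_width: 0.224
```

```bash
python3 -c "
from h import *
show()"
```

```text
t 4.85 pos [0.5028 0.1358 0.0959] yaw_y -94.2 z [ 0.003  0.001 -1.   ] F [-0.7  0.   6.2] T [-0.13  0.29 -0.02] w 19.7 j [0.22 0.13 2.08 0.   0.93 1.86]
```

Request:
{"fn": "send_rows", "kwargs": {
  "increments": [
    {"x": 0,"y": 0,"z": -0.01,"ax": 0,"ay": 0,"az": 0,"fingers": 255},
    {"x": 0,"y": 0,"z": -0.03,"ax": 0,"ay": 0,"az": 0,"fingers": 255},
    {"x": 0,"y": 0,"z": -0.06,"ax": 0,"ay": 0,"az": 0,"fingers": 255},
    {"x": 0,"y": 0,"z": -0.09,"ax": 0,"ay": 0,"az": 0,"fingers": 255},
    {"x": 0,"y": 0,"z": -0.114,"ax": 0,"ay": 0,"az": 0,"fingers": 255},
    {"x": 0,"y": 0,"z": -0.114,"ax": 0,"ay": 0,"az": 0,"fingers": 255}
  ]
}}

```text
time: 5.6
ee_pos: [0.5038, 0.1361, 0.2121]
tool_rot: [-3.138, 0.115, -0.011]
wrist_force: [0.6, 0.7, -0.6]
grip_width: 0.226
```

```bash
python3 -c "
from h import *
show();print(plan([.539,-.1855,.17],-51.5))"
```

```text
t 5.6 pos [0.5038 0.1361 0.2121] yaw_y -94.19 z [ 0.007  0.002 -1.   ] F [ 0.6  0.7 -0.6] T [-0.03  0.12  0.  ] w 19.9 j [ 0.22 -0.    1.98  0.    1.16  1.86]
(array([0.0583, 0.3183, 0.0418]), array([ 3.000e-02, -4.200e-01, -4.269e+01]))
```

Request:
{"fn": "send_rows", "kwargs": {
  "increments": [
    {"x": 0.007,"y": 0.04,"z": 0,"ax": 0,"ay": 0,"az": -5,"fingers": 255},
    {"x": 0.015,"y": 0.08,"z": 0,"ax": 0,"ay": 0,"az": -11,"fingers": 255},
    {"x": 0.022,"y": 0.12,"z": 0,"ax": 0,"ay": 0,"az": -16,"fingers": 255},
    {"x": 0.029,"y": 0.16,"z": 0,"ax": 0,"ay": 0,"az": -21,"fingers": 255},
    {"x": 0.037,"y": 0.2,"z": 0,"ax": 0,"ay": 0,"az": -27,"fingers": 255},
    {"x": 0.044,"y": 0.24,"z": 0.01,"ax": 0,"ay": 0,"az": -32,"fingers": 255},
    {"x": 0.051,"y": 0.28,"z": 0.02,"ax": 0,"ay": -0.2,"az": -37,"fingers": 255},
    {"x": 0.0583,"y": 0.3183,"z": 0.032,"ax": 0,"ay": -0.4,"az": -42.7,"fingers": 255},
    {"x": 0.0583,"y": 0.3183,"z": 0.042,"ax": 0,"ay": -0.4,"az": -42.7,"fingers": 255},
    {"x": 0.0583,"y": 0.3183,"z": 0.042,"ax": 0,"ay": -0.4,"az": -42.7,"fingers": 255}
  ]
}}

```text
time: 6.85
ee_pos: [0.5371, -0.1846, 0.1672]
tool_rot: [-2.964, -1.033, 0.005]
wrist_force: [-0.7, 0.4, -1.8]
grip_width: 0.226
```

```bash
python3 -c "
from h import *
np.set_printoptions(suppress=True,precision=4)
show();print(plan([.539,-.1855,.145],-51.5))
s=env.get_state();p=cam('scene');im=np.mean([cam('scene')['color'].astype(float) for _ in range(4)],0).astype(np.uint8)
R=Ro.from_rotvec(s['tool_rot']);tip=np.array(s['ee_pos'])+R.apply([0,0,.0879]);print('tip',tip)
u=proj(p,tip);print('tip px',u,'screw px',proj(p,[.539,-.1855,.042]))
# blade ends predicted (blade along tool x)
for d in(-.009,.009): print('blade end px',proj(p,tip+R.apply([d,0,0])))
c=(u-[30,45]).astype(int);save(im[c[1]:c[1]+80,c[0]:c[0]+80],'over.png',7);print('crop origin',c)
"
```

```text
t 6.85 pos [ 0.5371 -0.1846  0.1672] yaw_y -51.57 z [-0.004  0.002 -1.   ] F [-0.7  0.4 -1.8] T [-0.01  0.17  0.03] w 19.9 j [-0.37  0.14  1.92  0.    1.09  0.52]
(array([0.0009, 0.002 , 0.0222]), array([-0.23,  0.12, -0.07]))
tip [ 0.5368 -0.1844  0.0793]
tip px [208.1849 158.0559] screw px [209.0674 168.2716]
blade end px [207.136  155.3251]
blade end px [209.2444 160.814 ]
crop origin [178 113]
```

View pics/over.png

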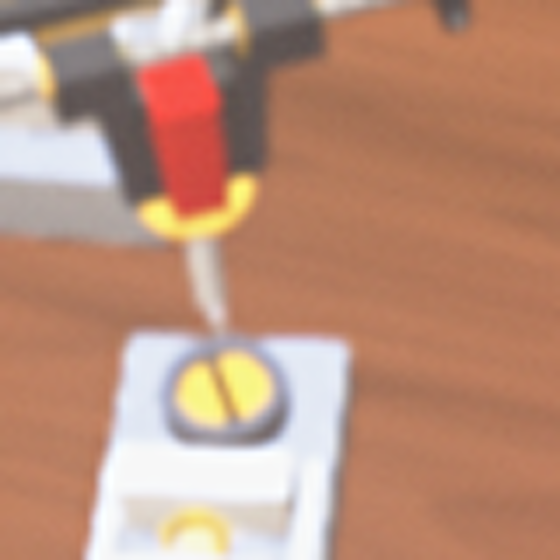

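The driver is held upright in the crop. The blade end at (215,315) agrees with my prediction within about half a pixel, and the screw's slot is at (225,390). Next, go to just above the head.

Request:
{"fn": "send_rows", "kwargs": {
  "increments": [
    {"x": 0.0008,"y": 0.0018,"z": 0.01,"ax": -0.2,"ay": 0.1,"az": 0,"fingers": 255},
    {"x": 0.0008,"y": 0.0018,"z": 0.02,"ax": -0.2,"ay": 0.1,"az": 0,"fingers": 255},
    {"x": 0.0008,"y": 0.0018,"z": 0.03,"ax": -0.2,"ay": 0.1,"az": 0,"fingers": 255},
    {"x": 0.0008,"y": 0.0018,"z": 0.03,"ax": -0.2,"ay": 0.1,"az": 0,"fingers": 255},
    {"x": 0.0008,"y": 0.0018,"z": 0.03,"ax": -0.2,"ay": 0.1,"az": 0,"fingers": 255}
  ]
}}

```text
time: 7.72
ee_pos: [0.5411, -0.1857, 0.1403]
tool_rot: [2.962, 1.036, 0.006]
wrist_force: [0.4, 0.3, -1.3]
grip_width: 0.223
```

```bash
python3 -c "
from h import *
np.set_printoptions(suppress=True,precision=4)
show();print(plan([.5388,-.1855,.13],-52))
s=env.get_state();p=cam('scene');im=np.mean([cam('scene')['color'].astype(float) for _ in range(6)],0).astype(np.uint8)
R=Ro.from_rotvec(s['tool_rot']);tip=np.array(s['ee_pos'])+R.apply([0,0,.0879]);print('tip',tip)
c=np.array([193,142]);
for d in(-.009,0,.009): print('blade px in crop',(proj(p,tip+R.apply([d,0,0]))-c)*16)
for d in(-.0155,0,.0155): print('slot px in crop',(proj(p,[.5388+d*np.cos(.663),-.1855+d*np.sin(.663),.042])-c)*16)
save(im[c[1]:c[1]+36,c[0]:c[0]+36],'near.png',16)
"
```

```text
t 7.72 pos [ 0.5411 -0.1857  0.1403] yaw_y -51.44 z [ 0.005 -0.002 -1.   ] F [ 0.4  0.3 -1.3] T [-0.06  0.14  0.05] w 19.6 j [-0.37  0.16  1.94 -0.    1.03  0.52]
(array([-0.0017, -0.0016,  0.0102]), array([ 0.26, -0.13,  0.56]))
tip [ 0.5415 -0.1858  0.0524]
blade px in crop [225.066  346.9478]
blade px in crop [241.6104 390.2086]
blade px in crop [258.3176 433.8949]
slot px in crop [230.2633 345.1959]
slot px in crop [257.5696 419.3677]
slot px in crop [285.3353 494.7876]
```

View pics/near.png

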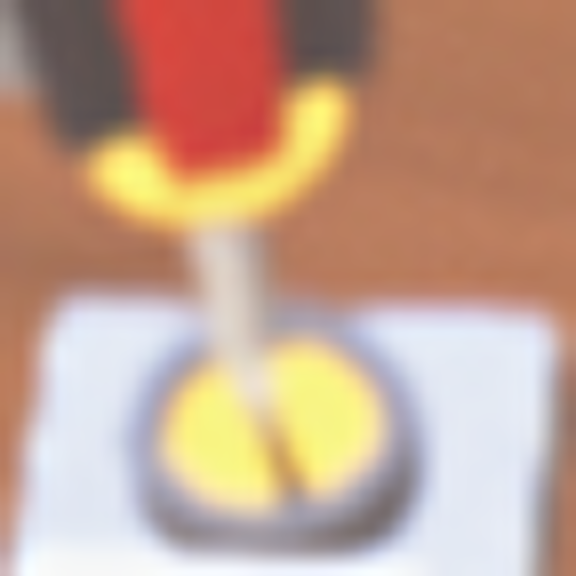

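The blade is right over the slot's upper half, at about (255,400) in the crop; the slot runs on to (292,500), in line with it. Checking how noisy the pose reading is, then touching down.

```bash
cat >> h.py <<'E'
def avg(n=6):
    A=[]
    for _ in range(n): cam("top"); s=env.get_state(); A.append(np.r_[s["ee_pos"],s["tool_rot"],s["wrist_force"],s["torque"]])
    return np.array(A)
E
python3 -c "
from h import *
np.set_printoptions(suppress=True,precision=4)
A=avg(6);print(A[:,:3],A[:,8]);m=A.mean(0);print(m)
R=Ro.from_matrix(np.mean([Ro.from_rotvec(a).as_matrix() for a in A[:,3:6]],0));print(R.as_matrix())
"
```

```text
[[ 0.5412 -0.1857  0.1406]
 [ 0.5411 -0.1857  0.1406]
 [ 0.5411 -0.1856  0.1405]
 [ 0.5411 -0.1856  0.1405]
 [ 0.5411 -0.1856  0.1404]
 [ 0.5411 -0.1856  0.1404]] [-1.6265 -1.404  -1.8725 -0.6421 -1.2614 -1.4982]
[ 0.5411 -0.1856  0.1405  2.9617  1.0362  0.0062  0.2897 -0.2122 -1.3841
 -0.0607  0.1278  0.0066]
[[ 0.7819  0.6234  0.005 ]
 [ 0.6234 -0.7819 -0.0023]
 [ 0.0025  0.0049 -1.    ]]
```

Request:
{"fn": "send_rows", "kwargs": {
  "increments": [
    {"x": -0.0016,"y": -0.0017,"z": 0.002,"ax": 0.26,"ay": -0.13,"az": 0.5,"fingers": 255},
    {"x": -0.0016,"y": -0.0017,"z": 0.004,"ax": 0.26,"ay": -0.13,"az": 0.5,"fingers": 255},
    {"x": -0.0016,"y": -0.0017,"z": 0.006,"ax": 0.26,"ay": -0.13,"az": 0.5,"fingers": 255},
    {"x": -0.0016,"y": -0.0017,"z": 0.006,"ax": 0.26,"ay": -0.13,"az": 0.5,"fingers": 255}
  ]
}}

```text
time: 8.88
ee_pos: [0.5386, -0.1852, 0.134]
tool_rot: [-2.97, -1.024, 0.0]
wrist_force: [-0.2, -0.3, -1.0]
grip_width: 0.227
```

```bash
python3 -c "
from h import *
show();print(plan([.5388,-.1853,.13],-52))"
```

```text
t 8.88 pos [ 0.5386 -0.1852  0.134 ] yaw_y -51.93 z [-0.  0. -1.] F [-0.2 -0.3 -1. ] T [-0.07  0.11  0.01] w 20.0 j [-0.37  0.17  1.95  0.    1.02  0.53]
(array([0.0001, 0.0002, 0.004 ]), array([-0.01,  0.01,  0.07]))
```

Request:
{"fn": "send_rows", "kwargs": {
  "increments": [
    {"x": 0.0001,"y": 0.0002,"z": 0.002,"ax": 0,"ay": 0,"az": 0,"fingers": 255},
    {"x": 0.0001,"y": 0.0002,"z": 0.0035,"ax": 0,"ay": 0,"az": 0,"fingers": 255},
    {"x": 0.0001,"y": 0.0002,"z": 0.0045,"ax": 0,"ay": 0,"az": 0,"fingers": 255},
    {"x": 0.0001,"y": 0.0002,"z": 0.005,"ax": 0,"ay": 0,"az": 0,"fingers": 255}
  ]
}}

```text
time: 9.38
ee_pos: [0.5388, -0.1853, 0.129]
tool_rot: [-2.97, -1.024, 0.0]
wrist_force: [0.3, -0.0, -1.7]
grip_width: 0.223
```

```bash
python3 -c "
from h import *
show();print(plan([.5388,-.1853,.13],-52))"
```

```text
t 9.38 pos [ 0.5388 -0.1853  0.129 ] yaw_y -51.93 z [-0.  0. -1.] F [ 0.3 -0.  -1.7] T [-0.07  0.18  0.01] w 19.7 j [-0.37  0.18  1.95  0.    1.01  0.53]
(array([ 0.   ,  0.   , -0.001]), array([-0.02,  0.01,  0.07]))
```

Request:
{"fn": "send_rows", "kwargs": {
  "increments": [
    {"x": 0,"y": 0,"z": 0.0005,"ax": 0,"ay": 0,"az": 0,"fingers": 255},
    {"x": 0,"y": 0,"z": 0.001,"ax": 0,"ay": 0,"az": 0,"fingers": 255},
    {"x": 0,"y": 0,"z": 0.0015,"ax": 0,"ay": 0,"az": 0,"fingers": 255},
    {"x": 0,"y": 0,"z": 0.0015,"ax": 0,"ay": 0,"az": 0,"fingers": 255}
  ]
}}

```text
time: 9.88
ee_pos: [0.5387, -0.1852, 0.1274]
tool_rot: [-2.969, -1.025, 0.001]
wrist_force: [0.3, -0.5, -2.5]
grip_width: 0.224
```

```bash
python3 -c "
from h import *
show()"
```

```text
t 9.88 pos [ 0.5387 -0.1852  0.1274] yaw_y -51.93 z [-0.  0. -1.] F [ 0.3 -0.5 -2.5] T [-0.04  0.15  0.02] w 19.7 j [-0.37  0.18  1.95  0.    1.01  0.53]
```

Request:
{"fn": "send_rows", "kwargs": {
  "increments": [
    {"x": 0,"y": 0,"z": 0.001,"ax": 0,"ay": 0,"az": 0,"fingers": 255},
    {"x": 0,"y": 0,"z": 0.002,"ax": 0,"ay": 0,"az": 0,"fingers": 255},
    {"x": 0,"y": 0,"z": 0.003,"ax": 0,"ay": 0,"az": 0,"fingers": 255},
    {"x": 0,"y": 0,"z": 0.003,"ax": 0,"ay": 0,"az": 0,"fingers": 255}
  ]
}}

```text
time: 10.38
ee_pos: [0.5386, -0.1852, 0.1243]
tool_rot: [-2.969, -1.024, 0.001]
wrist_force: [0.7, -0.5, -1.8]
grip_width: 0.228
```

```bash
python3 -c "
from h import *
show();print(proj(cam('scene'),[.5388,-.1853,.042]))
im=np.mean([cam('scene')['color'].astype(float) for _ in range(6)],0).astype(np.uint8)
save(im[142:178,193:229],'in.png',12)"
```

```text
t 10.38 pos [ 0.5386 -0.1852  0.1243] yaw_y -51.93 z [-0.001  0.    -1.   ] F [ 0.7 -0.5 -1.8] T [-0.02  0.14 -0.01] w 20.0 j [-0.37  0.18  1.96  0.    1.01  0.53]
[209.17342946 168.23021101]
```

View pics/in.png

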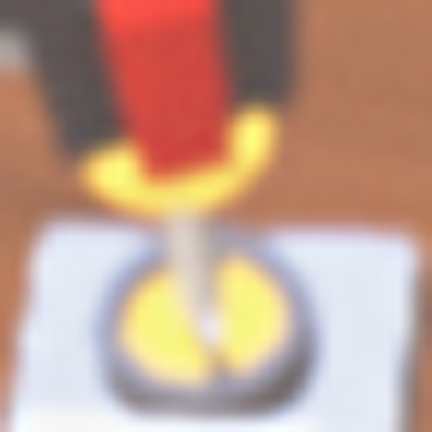

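The blade has gone into the slot: the tip is about 5 mm below the face with no contact force, and the crop shows it sunk at (210,330). Turning clockwise, watching torque.

Request:
{"fn": "send_rows", "kwargs": {
  "increments": [
    {"x": 0.0001,"y": 0,"z": 0,"ax": 0,"ay": 0,"az": 4,"fingers": 255},
    {"x": 0.0001,"y": 0,"z": 0,"ax": 0,"ay": 0,"az": 8,"fingers": 255},
    {"x": 0.0001,"y": 0,"z": 0,"ax": 0,"ay": 0,"az": 12,"fingers": 255},
    {"x": 0.0001,"y": 0,"z": 0,"ax": 0,"ay": 0,"az": 15,"fingers": 255},
    {"x": 0.0001,"y": 0,"z": 0,"ax": 0,"ay": 0,"az": 18,"fingers": 255},
    {"x": 0.0001,"y": 0,"z": 0,"ax": 0,"ay": 0,"az": 21,"fingers": 255},
    {"x": 0.0001,"y": 0,"z": 0,"ax": 0,"ay": 0,"az": 24,"fingers": 255}
  ]
}}

```text
time: 11.6
ee_pos: [0.539, -0.1856, 0.1246]
tool_rot: [3.118, 0.383, 0.0]
wrist_force: [0.2, -0.6, -2.3]
grip_width: 0.225
```

```bash
python3 -c "
from h import *
show();m=avg(4);print(m[:,6:].mean(0).round(3));show();print(plan([.5388,-.1853,.1243],-90))"
```

```text
t 11.6 pos [ 0.539  -0.1856  0.1246] yaw_y -76.01 z [ 0.    -0.001 -1.   ] F [ 0.2 -0.6 -2.3] T [-0.25  0.11  0.08] w 19.8 j [-0.37  0.18  1.96 -0.    1.    0.95]
[ 0.431 -1.279 -2.177 -0.319  0.054  0.053]
t 11.8 pos [ 0.539  -0.1855  0.1246] yaw_y -75.87 z [ 0. -0. -1.] F [ 0.6 -1.9 -2.7] T [-0.34  0.1   0.04] w 19.9 j [-0.37  0.18  1.96 -0.    1.    0.95]
(array([-0.0001, -0.0003,  0.0003]), array([ 0.03, -0.  , 14.13]))
```

Request:
{"fn": "send_rows", "kwargs": {
  "increments": [
    {"x": 0,"y": 0,"z": 0,"ax": 0,"ay": 0,"az": 4,"fingers": 255},
    {"x": 0,"y": 0,"z": 0,"ax": 0,"ay": 0,"az": 8,"fingers": 255},
    {"x": 0,"y": 0,"z": 0,"ax": 0,"ay": 0,"az": 12,"fingers": 255},
    {"x": 0,"y": 0,"z": 0,"ax": 0,"ay": 0,"az": 16,"fingers": 255},
    {"x": 0,"y": 0,"z": 0,"ax": 0,"ay": 0,"az": 20,"fingers": 255},
    {"x": 0,"y": 0,"z": 0,"ax": 0,"ay": 0,"az": 23,"fingers": 255}
  ]
}}

```text
time: 12.55
ee_pos: [0.5389, -0.1856, 0.1246]
tool_rot: [3.132, -0.244, -0.0]
wrist_force: [0.6, -0.3, -2.5]
grip_width: 0.224
```

```bash
python3 -c "
from h import *
show();m=avg(4);print(m[:,6:].mean(0).round(3));show();print(plan([.5388,-.1853,.1243],-103))"
```

```text
t 12.55 pos [ 0.5389 -0.1856  0.1246] yaw_y -98.91 z [-0.    -0.001 -1.   ] F [ 0.6 -0.3 -2.5] T [-0.17  0.11  0.01] w 19.7 j [-0.37  0.18  1.96 -0.    1.01  1.35]
[ 0.307 -0.814 -1.671 -0.161  0.152  0.042]
t 12.75 pos [ 0.5389 -0.1855  0.1245] yaw_y -98.78 z [-0.    -0.001 -1.   ] F [ 0.8 -0.4 -2.3] T [-0.15  0.19  0.05] w 20.1 j [-0.37  0.18  1.96 -0.    1.01  1.35]
(array([-0.0002, -0.0002,  0.0002]), array([ 0.03, -0.  ,  4.22]))
```

Request:
{"fn": "send_rows", "kwargs": {
  "increments": [
    {"x": 0,"y": 0,"z": 0,"ax": 0,"ay": 0,"az": 2,"fingers": 255},
    {"x": 0,"y": 0,"z": 0,"ax": 0,"ay": 0,"az": 4,"fingers": 255},
    {"x": 0,"y": 0,"z": 0,"ax": 0,"ay": 0,"az": 6,"fingers": 255},
    {"x": 0,"y": 0,"z": 0,"ax": 0,"ay": 0,"az": 7,"fingers": 255}
  ]
}}

```text
time: 13.25
ee_pos: [0.539, -0.1855, 0.1246]
tool_rot: [3.111, -0.433, 0.0]
wrist_force: [-0.5, -1.7, -1.4]
grip_width: 0.224
```

```bash
python3 -c "
from h import *
show();m=avg(4);print(m[:,6:].mean(0).round(3));show()"
```

```text
t 13.25 pos [ 0.539  -0.1855  0.1246] yaw_y -105.86 z [-0. -0. -1.] F [-0.5 -1.7 -1.4] T [-0.17  0.16  0.05] w 19.7 j [-0.37  0.18  1.96 -0.    1.01  1.47]
[ 0.313 -0.662 -2.284 -0.152  0.161  0.043]
t 13.45 pos [ 0.5389 -0.1855  0.1246] yaw_y -105.78 z [-0. -0. -1.] F [ 0.8 -0.6 -2.9] T [-0.18  0.2   0.05] w 19.8 j [-0.37  0.18  1.96 -0.    1.01  1.47]
```

Torque is still at running level, so I'll go on in 1–1.5° steps.

Request:
{"fn": "send_rows", "kwargs": {
  "increments": [
    {"x": 0,"y": 0,"z": 0,"ax": 0,"ay": 0,"az": 1,"fingers": 255},
    {"x": 0,"y": 0,"z": 0,"ax": 0,"ay": 0,"az": 2,"fingers": 255},
    {"x": 0,"y": 0,"z": 0,"ax": 0,"ay": 0,"az": 3,"fingers": 255}
  ]
}}

```text
time: 13.82
ee_pos: [0.5389, -0.1855, 0.1245]
tool_rot: [3.099, -0.514, -0.0]
wrist_force: [0.3, -0.6, -1.4]
grip_width: 0.224
```

```bash
python3 -c "
from h import *
show();m=avg(4);print(m[:,6:].mean(0).round(3));show()"
```

```text
t 13.82 pos [ 0.5389 -0.1855  0.1245] yaw_y -108.84 z [-0. -0. -1.] F [ 0.3 -0.6 -1.4] T [-0.1   0.19  0.05] w 19.7 j [-0.37  0.18  1.96 -0.    1.01  1.52]
[ 0.036 -0.515 -1.702 -0.127  0.17   0.047]
t 14.03 pos [ 0.5389 -0.1855  0.1245] yaw_y -108.77 z [-0. -0. -1.] F [-0.9 -0.1 -1.8] T [-0.12  0.19  0.05] w 19.5 j [-0.37  0.18  1.96 -0.    1.01  1.52]
```

Request:
{"fn": "send_rows", "kwargs": {
  "increments": [
    {"x": 0,"y": 0,"z": 0,"ax": 0,"ay": 0,"az": 1,"fingers": 255},
    {"x": 0,"y": 0,"z": 0,"ax": 0,"ay": 0,"az": 2,"fingers": 255}
  ]
}}

```text
time: 14.28
ee_pos: [0.5389, -0.1855, 0.1245]
tool_rot: [3.089, -0.568, -0.0]
wrist_force: [0.2, 0.1, -2.1]
grip_width: 0.222
```

```bash
python3 -c "
from h import *
show();m=avg(4);print(m[:,6:].mean(0).round(3));show()"
```

```text
t 14.28 pos [ 0.5389 -0.1855  0.1245] yaw_y -110.84 z [-0. -0. -1.] F [ 0.2  0.1 -2.1] T [-0.12  0.18  0.08] w 19.5 j [-0.37  0.18  1.96 -0.    1.01  1.56]
[-0.12  -0.638 -1.676 -0.145  0.171  0.035]
t 14.47 pos [ 0.5389 -0.1855  0.1245] yaw_y -110.77 z [-0. -0. -1.] F [ 0.2 -0.8 -2. ] T [-0.17  0.14  0.04] w 19.7 j [-0.37  0.18  1.96 -0.    1.01  1.56]
```

Request:
{"fn": "send_rows", "kwargs": {
  "increments": [
    {"x": 0,"y": 0,"z": 0,"ax": 0,"ay": 0,"az": 1,"fingers": 255},
    {"x": 0,"y": 0,"z": 0,"ax": 0,"ay": 0,"az": 2,"fingers": 255}
  ]
}}

```text
time: 14.72
ee_pos: [0.5389, -0.1855, 0.1245]
tool_rot: [3.079, -0.622, -0.0]
wrist_force: [-0.1, -1.3, -1.5]
grip_width: 0.223
```

```bash
python3 -c "
from h import *
show();m=avg(4);print(m[:,6:].mean(0).round(3));show()"
```

```text
t 14.72 pos [ 0.5389 -0.1855  0.1245] yaw_y -112.84 z [-0. -0. -1.] F [-0.1 -1.3 -1.5] T [-0.14  0.19  0.12] w 19.6 j [-0.37  0.18  1.96 -0.    1.01  1.59]
[-0.006 -0.901 -1.801 -0.121  0.16   0.073]
t 14.93 pos [ 0.5389 -0.1855  0.1246] yaw_y -112.77 z [-0. -0. -1.] F [ 0.5 -0.3 -1.6] T [-0.14  0.15  0.09] w 19.7 j [-0.37  0.18  1.96 -0.    1.01  1.59]
```

Request:
{"fn": "send_rows", "kwargs": {
  "increments": [
    {"x": 0,"y": 0,"z": 0,"ax": 0,"ay": 0,"az": 0.5,"fingers": 255},
    {"x": 0,"y": 0,"z": 0,"ax": 0,"ay": 0,"az": 1,"fingers": 255}
  ]
}}

```text
time: 15.18
ee_pos: [0.539, -0.1855, 0.1246]
tool_rot: [3.074, -0.648, 0.0]
wrist_force: [-0.2, -1.1, -1.6]
grip_width: 0.223
```

```bash
python3 -c "
from h import *
show();m=avg(4);print(m[:,6:].mean(0).round(3));show()"
```

```text
t 15.18 pos [ 0.539  -0.1855  0.1246] yaw_y -113.8 z [-0.    -0.001 -1.   ] F [-0.2 -1.1 -1.6] T [-0.12  0.24  0.14] w 19.6 j [-0.37  0.18  1.96 -0.    1.01  1.61]
[-0.2   -0.444 -2.256 -0.125  0.156  0.15 ]
t 15.38 pos [ 0.5389 -0.1855  0.1246] yaw_y -113.76 z [-0. -0. -1.] F [-0.3 -0.4 -1.8] T [-0.1   0.14  0.17] w 19.5 j [-0.37  0.18  1.96 -0.    1.01  1.61]
```

Torque climbed to 0.15 N m, against about 0.045 while turning: this is the stop. Backing off 7° within the slot's play, then lifting.

Request:
{"fn": "send_rows", "kwargs": {
  "increments": [
    {"x": 0,"y": 0,"z": 0,"ax": 0,"ay": 0,"az": -2,"fingers": 255},
    {"x": 0,"y": 0,"z": 0,"ax": 0,"ay": 0,"az": -5,"fingers": 255},
    {"x": 0,"y": 0,"z": 0,"ax": 0,"ay": 0,"az": -7,"fingers": 255},
    {"x": 0,"y": 0,"z": -0.003,"ax": 0,"ay": 0,"az": -7,"fingers": 255},
    {"x": 0,"y": 0,"z": -0.008,"ax": 0,"ay": 0,"az": -7,"fingers": 255},
    {"x": 0,"y": 0,"z": -0.02,"ax": 0,"ay": 0,"az": -7,"fingers": 255},
    {"x": 0,"y": 0,"z": -0.045,"ax": 0,"ay": 0,"az": -7,"fingers": 255},
    {"x": 0,"y": 0,"z": -0.08,"ax": 0,"ay": 0,"az": -7,"fingers": 255},
    {"x": 0,"y": 0,"z": -0.09,"ax": 0,"ay": 0,"az": -7,"fingers": 255},
    {"x": 0,"y": 0,"z": -0.09,"ax": 0,"ay": 0,"az": -7,"fingers": 255}
  ]
}}

```text
time: 16.62
ee_pos: [0.5395, -0.1857, 0.2156]
tool_rot: [3.107, -0.458, 0.003]
wrist_force: [-0.2, -0.5, -2.7]
grip_width: 0.228
```

```bash
python3 -c "
from h import *
show();print(plan([.503,.1362,.215],-94.3))
im=np.mean([cam('scene')['color'].astype(float) for _ in range(4)],0).astype(np.uint8)
save(im[120:220,165:265],'after.png',6)"
```

```text
t 16.62 pos [ 0.5395 -0.1857  0.2156] yaw_y -106.77 z [ 0.002 -0.001 -1.   ] F [-0.2 -0.5 -2.7] T [ 0.03  0.15 -0.02] w 20.0 j [-0.37  0.09  1.87 -0.    1.17  1.49]
(array([-1.278e-01, -2.977e-01,  1.000e-04]), array([  0.05,  -0.13, -12.47]))
```

View pics/after.png

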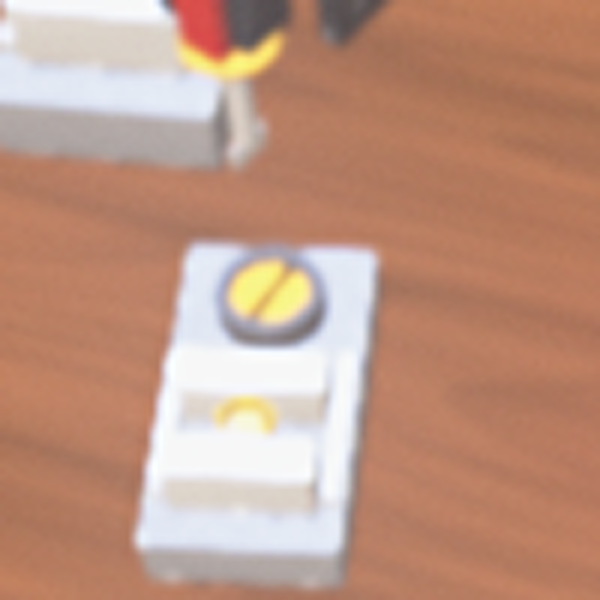

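The slot has turned: it now runs (250,315)–(290,270), and the jaws are on the ring. Carrying the driver back over the stand; from there the top view can measure the slot.

Request:
{"fn": "send_rows", "kwargs": {
  "increments": [
    {"x": -0.016,"y": -0.037,"z": 0,"ax": 0,"ay": 0,"az": -2,"fingers": 255},
    {"x": -0.032,"y": -0.074,"z": 0,"ax": 0,"ay": 0,"az": -3,"fingers": 255},
    {"x": -0.048,"y": -0.112,"z": 0,"ax": 0,"ay": 0,"az": -5,"fingers": 255},
    {"x": -0.064,"y": -0.149,"z": 0,"ax": 0,"ay": 0,"az": -6,"fingers": 255},
    {"x": -0.08,"y": -0.186,"z": 0,"ax": 0,"ay": 0,"az": -8,"fingers": 255},
    {"x": -0.096,"y": -0.223,"z": 0,"ax": 0,"ay": 0,"az": -9,"fingers": 255},
    {"x": -0.112,"y": -0.26,"z": 0,"ax": 0,"ay": 0,"az": -11,"fingers": 255},
    {"x": -0.1278,"y": -0.2977,"z": 0,"ax": 0,"ay": -0.1,"az": -12.5,"fingers": 255},
    {"x": -0.1278,"y": -0.2977,"z": 0,"ax": 0,"ay": -0.1,"az": -12.5,"fingers": 255},
    {"x": -0.1278,"y": -0.2977,"z": 0,"ax": 0,"ay": -0.1,"az": -12.5,"fingers": 255}
  ]
}}

```text
time: 18.08
ee_pos: [0.5009, 0.1364, 0.2121]
tool_rot: [3.139, -0.116, -0.01]
wrist_force: [0.2, -0.3, -1.5]
grip_width: 0.223
```

```bash
cat > slot.py <<'E'
from h import *
from scipy.optimize import minimize
def slot():
    p=cam("top");I=np.mean([cam("top")["color"].astype(np.float32) for _ in range(4)],0).astype(np.float32)
    xs=np.arange(-.025,.0251,.0005);mu=np.array([[proj(p,[.5398+a,-.1867+b,.042]) for b in xs] for a in xs],np.float32)
    pat=cv2.remap(I,mu[...,0],mu[...,1],cv2.INTER_CUBIC);yel=pat[...,0]-pat[...,2];X,Y=np.meshgrid(xs,xs,indexing="ij")
    sg=lambda z:1/(1+np.exp(-np.clip(z/.0007,-50,50)))
    def cost(a):
        rr=np.hypot(X-a[0],Y-a[1]);d=-(X-a[0])*np.sin(a[2])+(Y-a[1])*np.cos(a[2]);m=sg(.0155-rr)*(1-a[3]*sg(.0025-abs(d)));w=rr<.023
        A=np.c_[m[w],np.ones(w.sum())];co=np.linalg.lstsq(A,yel[w],rcond=None)[0];return((A@co-yel[w])**2).mean()
    b=min((minimize(cost,[0,0,t,.6],method="Nelder-Mead",options=dict(xatol=1e-5)) for t in(-1,-.5,-.2,.2,.7)),key=lambda r:r.fun)
    return b.x[:2]+[.5398,-.1867],np.degrees(b.x[2]),b.x[3],b.fun
E
python3 -c "
from slot import *
show();print(slot());show();print(plan([.503,.1362,.15],-94.3))"
```

```text
t 18.07 pos [0.5009 0.1364 0.2121] yaw_y -94.24 z [-0.006 -0.    -1.   ] F [ 0.2 -0.3 -1.5] T [ 0.02  0.15 -0.02] w 19.6 j [0.22 0.   1.98 0.   1.17 1.86]
(array([ 0.53961304, -0.18612651]), np.float64(-12.294690555425227), np.float64(0.6404431295467878), np.float64(61.01623730344566))
t 18.32 pos [0.5015 0.1359 0.2129] yaw_y -94.36 z [-0.005  0.001 -1.   ] F [-0.7 -0.3 -1.2] T [-0.02  0.14 -0.  ] w 19.4 j [0.22 0.   1.97 0.   1.17 1.86]
(array([ 0.0018, -0.0004,  0.0629]), array([-0.02,  0.28, -0.06]))
```

Slot measured at −12.3°, from +38.6° before, so it turned 50.9° or 0.889 rad. That matches 0.9 within the measuring error. Lowering in two stages.

Request:
{"fn": "send_rows", "kwargs": {
  "increments": [
    {"x": 0.001,"y": -0.0004,"z": 0.012,"ax": 0,"ay": 0.28,"az": 0,"fingers": 255},
    {"x": 0.001,"y": -0.0004,"z": 0.024,"ax": 0,"ay": 0.28,"az": 0,"fingers": 255},
    {"x": 0.001,"y": -0.0004,"z": 0.036,"ax": 0,"ay": 0.28,"az": 0,"fingers": 255},
    {"x": 0.001,"y": -0.0004,"z": 0.042,"ax": 0,"ay": 0.28,"az": 0,"fingers": 255},
    {"x": 0.001,"y": -0.0004,"z": 0.042,"ax": 0,"ay": 0.28,"az": 0,"fingers": 255}
  ]
}}

```text
time: 18.95
ee_pos: [0.5018, 0.1361, 0.17]
tool_rot: [3.139, -0.119, -0.003]
wrist_force: [0.1, 0.3, -2.1]
grip_width: 0.224
```

```bash
python3 -c "
from h import *
show();print(plan([.5025,.1364,.105],-94.3))"
```

```text
t 18.95 pos [0.5018 0.1361 0.17  ] yaw_y -94.35 z [-0.002  0.    -1.   ] F [ 0.1  0.3 -2.1] T [-0.06  0.14  0.05] w 19.7 j [0.22 0.04 2.02 0.   1.08 1.86]
(array([ 0.0008, -0.0003,  0.065 ]), array([ 0.01,  0.09, -0.05]))
```

Request:
{"fn": "send_rows", "kwargs": {
  "increments": [
    {"x": 0.0006,"y": -0.0003,"z": 0.008,"ax": 0,"ay": 0.1,"az": 0,"fingers": 255},
    {"x": 0.0006,"y": -0.0003,"z": 0.016,"ax": 0,"ay": 0.1,"az": 0,"fingers": 255},
    {"x": 0.0006,"y": -0.0003,"z": 0.024,"ax": 0,"ay": 0.1,"az": 0,"fingers": 255},
    {"x": 0.0006,"y": -0.0003,"z": 0.033,"ax": 0,"ay": 0.1,"az": 0,"fingers": 255},
    {"x": 0.0006,"y": -0.0003,"z": 0.042,"ax": 0,"ay": 0.1,"az": 0,"fingers": 255},
    {"x": 0.0006,"y": -0.0003,"z": 0.05,"ax": 0,"ay": 0.1,"az": 0,"fingers": 255},
    {"x": 0.0006,"y": -0.0003,"z": 0.058,"ax": 0,"ay": 0.1,"az": 0,"fingers": 255},
    {"x": 0.0006,"y": -0.0003,"z": 0.065,"ax": 0,"ay": 0.1,"az": 0,"fingers": 255},
    {"x": 0.0006,"y": -0.0003,"z": 0.065,"ax": 0,"ay": 0.1,"az": 0,"fingers": 255}
  ]
}}

```text
time: 20.08
ee_pos: [0.5018, 0.1363, 0.1043]
tool_rot: [3.139, -0.119, -0.002]
wrist_force: [-0.1, 0.6, -1.4]
grip_width: 0.226
```

```bash
python3 -c "
from h import *
show();print(plan([.5025,.1364,.0965],-94.3))"
```

```text
t 20.07 pos [0.5018 0.1363 0.1043] yaw_y -94.35 z [-0.001 -0.    -1.   ] F [-0.1  0.6 -1.4] T [0.02 0.15 0.07] w 19.9 j [ 0.22  0.12  2.07 -0.    0.95  1.86]
(array([ 0.0007, -0.0002,  0.0078]), array([ 0.03,  0.07, -0.05]))
```

Request:
{"fn": "send_rows", "kwargs": {
  "increments": [
    {"x": 0.0003,"y": 0,"z": 0.002,"ax": 0,"ay": 0.1,"az": 0,"fingers": 255},
    {"x": 0.0003,"y": 0,"z": 0.004,"ax": 0,"ay": 0.1,"az": 0,"fingers": 255},
    {"x": 0.0003,"y": 0,"z": 0.006,"ax": 0,"ay": 0.1,"az": 0,"fingers": 255},
    {"x": 0.0003,"y": 0,"z": 0.0072,"ax": 0,"ay": 0.1,"az": 0,"fingers": 255},
    {"x": 0.0003,"y": 0,"z": 0.0072,"ax": 0,"ay": 0.1,"az": 0,"fingers": 255}
  ]
}}

```text
time: 20.7
ee_pos: [0.502, 0.1363, 0.0969]
tool_rot: [3.139, -0.119, 0.001]
wrist_force: [0.5, -0.9, -2.1]
grip_width: 0.224
```

```bash
python3 -c "
from h import *
show()"
```

```text
t 20.7 pos [0.502  0.1363 0.0969] yaw_y -94.35 z [ 0.    -0.001 -1.   ] F [ 0.5 -0.9 -2.1] T [-0.01  0.15  0.04] w 19.7 j [ 0.22  0.13  2.08 -0.    0.94  1.86]
```

Request:
{"fn": "send_rows", "kwargs": {
  "increments": [
    {"x": 0,"y": 0,"z": 0.0004,"ax": 0,"ay": 0,"az": 0,"fingers": 255},
    {"x": 0,"y": 0,"z": 0.0008,"ax": 0,"ay": 0,"az": 0,"fingers": 255},
    {"x": 0,"y": 0,"z": 0.0008,"ax": 0,"ay": 0,"az": 0,"fingers": 116},
    {"x": 0,"y": 0,"z": 0.0008,"ax": 0,"ay": 0,"az": 0,"fingers": 116},
    {"x": 0,"y": 0,"z": 0.0008,"ax": 0,"ay": 0,"az": 0,"fingers": 116},
    {"x": 0,"y": 0,"z": 0.0008,"ax": 0,"ay": 0,"az": 0,"fingers": 116},
    {"x": 0,"y": 0,"z": 0.0008,"ax": 0,"ay": 0,"az": 0,"fingers": 116}
  ]
}}

```text
time: 21.58
ee_pos: [0.5021, 0.1363, 0.0962]
tool_rot: [3.139, -0.119, 0.001]
wrist_force: [0.7, 0.5, 0.3]
grip_width: 0.546
```

Request:
{"fn": "send_rows", "kwargs": {
  "increments": [
    {"x": 0,"y": 0,"z": -0.01,"ax": 0,"ay": 0,"az": 0,"fingers": 116},
    {"x": 0,"y": 0,"z": -0.03,"ax": 0,"ay": 0,"az": 0,"fingers": 116},
    {"x": 0,"y": 0,"z": -0.06,"ax": 0,"ay": 0,"az": 0,"fingers": 116},
    {"x": 0,"y": 0,"z": -0.1,"ax": 0,"ay": 0,"az": 0,"fingers": 116},
    {"x": 0,"y": 0,"z": -0.14,"ax": 0,"ay": 0,"az": 0,"fingers": 116},
    {"x": 0,"y": 0,"z": -0.15,"ax": 0,"ay": 0,"az": 0,"fingers": 116},
    {"x": 0,"y": 0,"z": -0.15,"ax": 0,"ay": 0,"az": 0,"fingers": 116},
    {"x": 0,"y": 0,"z": -0.15,"ax": 0,"ay": 0,"az": 0,"fingers": 116}
  ]
}}

```text
time: 22.58
ee_pos: [0.5009, 0.1361, 0.2443]
tool_rot: [3.138, -0.119, -0.004]
wrist_force: [0.2, -0.4, 0.2]
grip_width: 0.545
```

```bash
python3 -c "
from h import *
show();q=cam('scene');save(q['color'],'end.png',1.5)"
```

```text
t 22.57 pos [0.5009 0.1361 0.2443] yaw_y -94.35 z [-0.003 -0.001 -1.   ] F [ 0.2 -0.4  0.2] T [-0.    0.2   0.05] w 47.9 j [ 0.22 -0.03  1.94 -0.    1.23  1.86]
```

View pics/end.png

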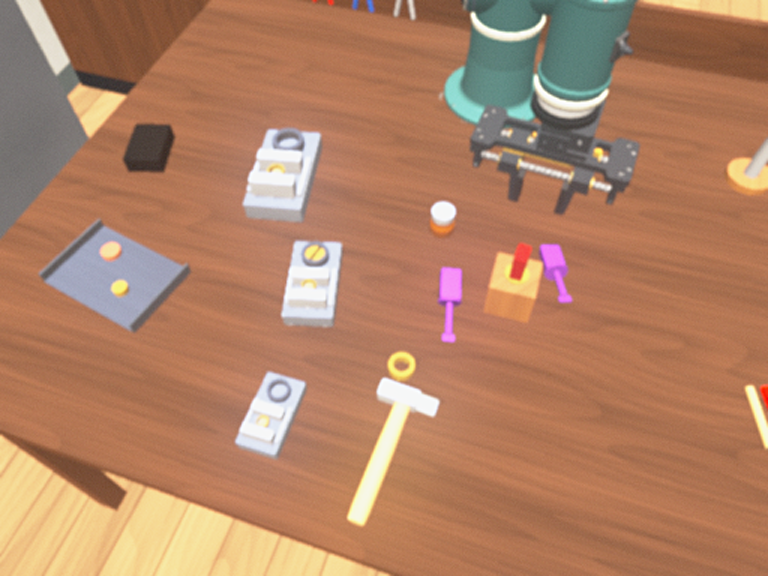

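The red driver is back upright in the stand at (520,262). The jar, loose ring and hammer are where they were. Both purple look-alikes lie on their sides, and already did in the crop taken before the arm's first move. A last slot check, then hand in.

```bash
python3 -c "
from slot import *
print(slot());p=cam('top')
for t in('jar','bezel','hammer','driver'): print(t,[(np.round(d['position'],3),round(d['p'],2)) for d in search_frame(p,t)[:3]])
show();print(ticket.finish_job())"
```

```text
(array([ 0.53961306, -0.18612649]), np.float64(-12.3054682119429), np.float64(0.6426773270143994), np.float64(60.37989364609546))
jar [(array([ 0.396, -0.012,  0.05 ]), 0.8)]
bezel [(array([0.675, 0.01 , 0.016]), 0.54)]
hammer [(array([0.769, 0.025, 0.022]), 0.87)]
driver [(array([0.533, 0.048, 0.033]), 0.8), (array([0.419, 0.187, 0.027]), 0.72)]
t 23.12 pos [0.502  0.1363 0.2461] yaw_y -94.35 z [ 0.    -0.001 -1.   ] F [-0.4 -0.1  0.3] T [-0.05  0.13 -0.02] w 47.8 j [ 0.22 -0.03  1.94 -0.    1.23  1.86]
the job is handed in; nothing more can be done
None
```

The job is done and handed in at about 23 s. I took the red driver from its stand and turned the medium clamp's screw clockwise to its stop. The driver is back upright in the stand, with the gripper open well above it. No verdict came back.

**What I did differently:** I lined the blade up with the slot from the pictures. It went in about 5 mm without my feeling it rest on the face first, so there was no searching turn.

**Checks:**
- **Stop:** turning took about 0.045 N m and rose to 0.15 N m at the end, where I stopped and backed off.
- **Turn:** the top view shows the slot went from 38.6° to −12.3°, or 0.889 rad against the stated 0.9. The 0.7° difference is within my measuring error.
- **Force:** readings taken between moves stayed below about 3 N at the screw; the highest was about 6 N, while gripping the driver in the stand.
- **Jar, loose ring and hammer:** each is within about 5 mm of its starting position, which is about as good as the networks measure.

**What disagreed:**
- **Purple look-alikes:** both stood upright in the first picture but lay on the bench in a crop taken before the arm moved. They were still lying there at the end, and I never touched them.
- **Driver in the last search:** the network found only the two fallen look-alikes from above. That the red driver is upright in its stand rests on the final scene picture.
- **Grip force:** it is fixed at half the maximum, which I take as 30 N rather than the 60 N advised. The opening stayed at 20 mm and I saw no slip.

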